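Rebuild the leaning tape-drive spindle

TASK

Rebuild the tape drive: take the toothed pulley from the tray and thread it down the bracket's leaning spindle until it sits fully home on the shoulder, then thread the plain collar on after it until it is fully home against the pulley. Lower each part gently to its seat, neither forcing it nor letting it drop down the spindle, leave both released, and do not disturb the other things.

Things in the scene. Friction and masses are not known exactly. Their poses are not given: they have to be found in the camera images.
- spindle: Plain steel spindle on the bracket, leaning 26 degrees from vertical. Origin on its axis at the seat (flat top of the shoulder), 112 mm above the table; z runs along the spindle to its free tip, y is level. 16 mm diameter, 63 mm long above the seat, the last 10 mm tapering to an 8 mm tip. The shoulder below the seat is 38 mm in diameter and 30 mm long.
- bracket: Bracket bolted to the table, does not move: aluminium foot 150 by 100 by 12 mm and a black inclined plate (85 by 75 mm, the 75 mm side level) that carries the spindle. Origin on the table under the foot; z up; its -x is the heading towards which the spindle leans, roughly towards the robot. The seat is 5 mm to -x of the origin and 112 mm up.
- spindle_tip (a point): Centre of the spindle's free tip, 63 mm from the seat along the spindle's z.
- pulley_center (a point): Centre (half-way up, on the bore axis) of the loose toothed aluminium pulley: 56 mm diameter over two end flanges (4 mm thick each), dark toothed body between them 49 to 52 mm over the teeth, 26 mm tall, through bore 20 mm; z along the bore; either end may face down. Lies flat on a tray pad. About 130 g. Fully home, its centre is 13 mm from the seat along the spindle.
- collar_center (a point): Centre (half-way up, on the bore axis) of the loose plain steel collar: 36 mm diameter, 22 mm tall, through bore 20 mm; z along the bore; either end may face down. Lies flat on a tray pad. About 120 g. Fully home on the pulley, its centre is 37 mm from the seat along the spindle. Fingertips reaching below its underside would meet the wider pulley.
- tray: Fixed aluminium tray, 220 by 220 mm, 14 mm thick, with four black pads 82 mm square centred at plus or minus 55 mm in x and y; pad tops are 18 mm above the table. Origin at the centre of its underside, z up. Pulley, collar, jar and slide block lie near the pads' centres, one on each, in any order.
- jar_center (a point): Bystander: centre of a closed grey paste jar with black lid, 40 mm diameter, 42 mm tall, on a pad. Leave alone.
- block_center (a point): Bystander: centre of a small stepped slide block, 44 by 34 by 24 mm, grey below and aluminium above, on a pad. Leave alone.
- reel_center (a point): Bystander: centre of a flat tape reel, 84 mm diameter, 15 mm thick, lying on the table to the right of the bracket. Leave alone.
Not all that is in view belongs to the job. What is shaped like the part that bears collar_center but blue or green is not meant.

How it is judged (in metres and radians):
On the way:
1. the pulley sits fully home on the shoulder, let go, while the collar is not yet on the spindle (z of pulley_center in the frame of spindle between 0.011 and 0.015 m and angle between the z axis of pulley_center and the z axis of spindle, either way round below 0.09 rad and x of pulley_center in the frame of spindle between -0.004 and 0.004 m and y of pulley_center in the frame of spindle between -0.004 and 0.004 m and contact force between the fingers and pulley below 0.1 N and not (z of collar_center in the frame of spindle between 0 and 0.063 m and x of collar_center in the frame of spindle between -0.006 and 0.006 m and y of collar_center in the frame of spindle between -0.006 and 0.006 m)), for 0.2 s.
At the end, for the whole second after the job is handed in: Pulley home on the shoulder (centre 13 mm from the seat along the spindle, within 2 mm) and collar home on the pulley (37 mm, within 3 mm), both square to the spindle within 5 degrees and centred within 4 mm in the spindle's x and y, at rest and released (z of pulley_center in the frame of spindle between 0.011 and 0.015 m and angle between the z axis of each of pulley_center, collar_center and the z axis of spindle, either way round below 0.09 rad and x of pulley_center in the frame of spindle between -0.004 and 0.004 m and y of pulley_center in the frame of spindle between -0.004 and 0.004 m and z of collar_center in the frame of spindle between 0.034 and 0.04 m and x of collar_center in the frame of spindle between -0.004 and 0.004 m and y of collar_center in the frame of spindle between -0.004 and 0.004 m and linear speed of each of pulley, collar below 0.02 m/s); the robot touches nothing.
It fails at once if the pulley drops down the spindle (faster than 0.4 m/s while on it) ((z of pulley_center in the frame of spindle between 0 and 0.063 m and x of pulley_center in the frame of spindle between -0.006 and 0.006 m and y of pulley_center in the frame of spindle between -0.006 and 0.006 m) and linear speed of pulley above 0.4 m/s).
It fails at once if the collar drops down the spindle (faster than 0.4 m/s while on it) ((z of collar_center in the frame of spindle between 0 and 0.063 m and x of collar_center in the frame of spindle between -0.006 and 0.006 m and y of collar_center in the frame of spindle between -0.006 and 0.006 m) and linear speed of collar above 0.4 m/s).
It fails at once if the bracket or spindle is loaded with more than 60 N (contact force between bracket and anything else above 60 N).
It fails at once if a bystander is shifted by more than 30 mm or the jar is tipped over (distance of any of jar_center, block_center, reel_center from where it was at the start of the episode above 0.03 m or angle between jar_center's own z axis and vertical above 0.5 rad).
It also fails if it takes over 70 s, if anything falls off the work surface, if the arm or the gripper's body presses on something with over 40 N, if the wrist force passes 120 N, or if a joint passes its speed limit or range.

ROBOT

A 6-joint arm with a two-finger parallel gripper is mounted at the origin on the work surface. World frame = base frame: x ahead of the robot, y to its left, z up, the work surface at z = 0. Lengths are in m, angles in degrees, forces in N, time in s.
With the tool pointing down it reaches from about 0.4 to 0.825 m from the base axis. Payload 7 kg.
Tool frame: the origin (TCP) lies midway between the tips of the shut fingers; the grasp point (between the pads) lies 19 mm behind it; z points along the fingers, y is the line along which they close (so a half turn about z gives the same grasp; the last joint's range is limited). The gripper opens to 88 mm and grips with 3 to 60 N. Pads are 19 mm wide; open, the fingers measure 130 mm over their backs; the gripper's body (78 mm by 193 mm) begins 47 mm behind the grasp point.
Start: joints at [81.251, 20.546, 0.682, 0, -70.136, -16.507], TCP at [0.288, 0.61, 0.227] pointing down, gripper open.
Joint ranges: [-176.03, 176.03], [-82.01, 121.73], [-58.28, 71.71], [-173.87, 95.51], [-174.79, -0.11], [-173.66, 173.66]. Speed limits (degrees/s): [136.94, 136.94, 172.46, 180, 180, 180].

INTERFACE

Orientations are given as [roll, pitch, yaw] about the fixed x, y, z axes, in that order (R = Rz(yaw) Ry(pitch) Rx(roll)).
In Python, from plant import telemetry, viewer, workorder gives the robot as it stands. The module is installed in compiled form; this text tells all that it offers.
- The arm moves only by the tool carry_out, never from a script. Its argument "rows" is a list of rows, each a list of 6 numbers: the shift along the tool's x, y, z in m, then the turn, a rotation vector about the tool's x, y, z in rad. In form: [[tx, ty, tz, ax, ay, az], ...]. A call has 1 to 8 rows; each row is the pose to reach, as a shift and turn from the pose commanded when the call began, along the tool's axes at that moment; what a row does not reach only later rows make up. A row lasts 1/8 s, in which the tool goes at most 62.5 mm and 10.7 degrees, less where a joint would pass 70% of its speed; a pose out of reach is approached as far as the arm can. A call with a gripper value outside its range is refused whole. "grip" is the gripper's target within -1 to 1 (fully open at 1, half-way at 0, shut at -1), set as the call begins (left out, the last holds). The fingers move at their own pace and stop on an object; the grip force is fixed at half the most. Time passes only in rows, so rows that repeat a pose let the fingers close. It gives the time, the measured TCP pose, the force, the opening and the grip force at its end, in the units of the state.
- telemetry.get_obs(): the state, without advancing time (a new reading comes with each control period).
- viewer.snapshot(name): name is "scene" or "top" or "wrist"; returns the picture (420x560x3 uint8, red, green, blue); there is no depth.
- viewer.camera_info(name): a dict with "intrinsics" (3x3 intrinsics, pixels), "k1" (the pictures are not rectified: a ray, as slopes to the right and down, at radius r is drawn at 1 + k1 r^2 times it, then the intrinsics apply), "extrinsics" (4x4, takes a point from camera to world coordinates); the wrist camera has in their place "tool_from_camera" (4x4, takes a point from camera to tool coordinates, whose origin is the TCP and whose axes are the flange's). Camera axes: x right, y down, z forward; pixel columns grow to the right and rows downward; lengths in m; the calibration is good to about 2 mm. A picture is of the moment at which its call begins: read the wrist's pose just before it. camera_info takes no time and is no camera call.
- workorder.close_job(): hands the job in; it is judged then, once.
The state is a dict: "clock": time; "joint_pos": joint angles; "qvel": joint speeds; "tau": joint torques, N m; "tool_pos": TCP position; "orientation": TCP orientation; "force": force on the tool from outside, world axes, zero at the start; "moment": the same for the moment, N m; "opening": finger opening in m; "gripper_force": force on a finger pad.
Only numpy, scipy, OpenCV 4.12 (cv2) and the standard library are available. Lean on these libraries where they do the work, as an engineer would, in place of code of your own. Each camera call takes 0.05 s, during which the arm holds its last target. There are 200 camera calls.

## Working session

There is one attempt and no reset: what is moved stays moved. The work goes in short steps, Python scripts to look and compute and a tool call to move; the robot and the scene stay as the last step left them, time stands still between calls to the robot, and variables do not carry over. Pictures are saved under pics/ and viewed, at most 10 in all, crops included, and the job is handed in when it is done.

Besides the shell and the picture viewer there is one more tool, called after "Call:" by a JSON object that holds its "name" and its "arguments". carry_out: Moves the arm, as the interface text tells. Its arguments: {"type":"object","properties":{"rows":{"type":"array"},"grip":{"type":"number"}},"required":["rows"]}

```bash
mkdir -p pics; python3 - <<'E'
from plant import telemetry, viewer
import cv2,numpy as np
o=telemetry.get_obs();print({k:np.round(v,3).tolist() for k,v in o.items()})
for n in("scene","top","wrist"):
    i=viewer.camera_info(n);print(n,{k:np.round(v,4).tolist() for k,v in i.items()})
a=[viewer.snapshot(n)[:,:,::-1] for n in("scene","top")]
for n,p in zip(("scene","top"),a): cv2.imwrite(f"pics/{n}0.png",p)
E
```

```text
{'clock': 0.0, 'joint_pos': [81.251, 20.591, 0.635, -0.021, -70.136, -16.506], 'qvel': [0.088, -0.01, 0.003, 0.012, 0.051, -0.067], 'tau': [0.002, -58.272, 29.304, 6.997, 0.007, -0.0], 'tool_pos': [0.288, 0.61, 0.226], 'orientation': [179.906, -0.007, -25.263], 'force': [-0.92, 0.033, -0.757], 'moment': [0.002, -0.029, -0.039], 'gripper_force': 0.0, 'opening': 0.088}
scene {'intrinsics': [[506.7297, 0.0, 280.4574], [0.0, 506.7297, 210.2284], [0.0, 0.0, 1.0]], 'k1': -0.0775, 'extrinsics': [[-0.3474, 0.6819, -0.6436, 1.3356], [0.9377, 0.2512, -0.24, 0.263], [-0.002, -0.6869, -0.7267, 0.9906], [0.0, 0.0, 0.0, 1.0]]}
top {'intrinsics': [[500.1494, 0.0, 272.948], [0.0, 500.1494, 211.6658], [0.0, 0.0, 1.0]], 'k1': 0.0182, 'extrinsics': [[-0.0173, -0.9786, 0.205, 0.2593], [-0.9998, 0.0172, -0.0024, -0.0146], [-0.0011, -0.205, -0.9788, 1.5814], [0.0, 0.0, 0.0, 1.0]]}
wrist {'intrinsics': [[353.9695, 0.0, 278.4167], [0.0, 353.9695, 209.9251], [0.0, 0.0, 1.0]], 'k1': -0.0429, 'tool_from_camera': [[0.0005, -0.9511, -0.3089, 0.084], [1.0, 0.0008, -0.0008, -0.0008], [0.001, -0.3089, 0.9511, -0.1575], [0.0, 0.0, 0.0, 1.0]]}
```

View pics/scene0.png

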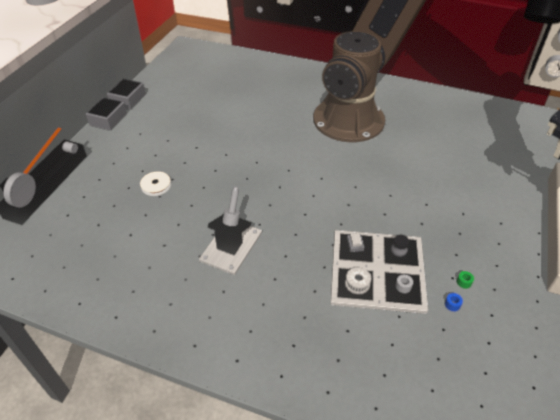

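View pics/top0.png

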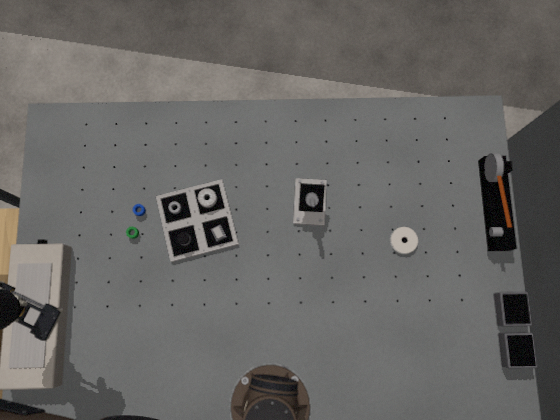

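Candidates for the pulley: the toothed white ring on the tray (scene 358,282 / top 208,197) and the flat reel (scene 155,183 / top 404,240), which is a bystander. For the collar: grey (scene 404,284 / top 175,208), blue (454,302 / 139,210) and green (466,279 / 132,232). I choose the toothed ring on the tray and the grey ring. The jar is at top (184,239), the block at (220,234) and the spindle at (312,200).

```bash
cat > h.py <<'E'
import numpy as np,cv2
from plant import telemetry, viewer
from scipy.spatial.transform import Rotation as R
from scipy.optimize import least_squares
def toolT(o=None):
    o=o or telemetry.get_obs();T=np.eye(4);T[:3,:3]=R.from_euler('xyz',o['orientation'],degrees=True).as_matrix();T[:3,3]=o['tool_pos'];return T
def cam(n,T=None):
    i=viewer.camera_info(n);K=np.array(i['intrinsics']);E=np.array(i['extrinsics']) if n!='wrist' else T@np.array(i['tool_from_camera'])
    return K,i['k1'],E
def proj(c,P):
    K,k,E=c;p=(np.atleast_2d(P)-E[:3,3])@E[:3,:3];s=p[:,:2]/p[:,2:];s=s*(1+k*(s**2).sum(1,keepdims=True));return s*[K[0,0],K[1,1]]+K[:2,2]
def ray(c,uv):
    K,k,E=c;d=(np.array(uv)-K[:2,2])/[K[0,0],K[1,1]];s=d.copy()
    for _ in range(20):s=d/(1+k*(s@s))
    return E[:3,3],E[:3,:3]@np.r_[s,1]
def onz(c,uv,z):
    o,d=ray(c,uv);return o+d*(z-o[2])/d[2]
def tri(obs,x0=(.5,0,.1)):
    return least_squares(lambda x:np.concatenate([proj(c,x)[0]-uv for c,uv in obs]),x0)
def shoot(name):
    o=telemetry.get_obs();T=toolT(o);im=viewer.snapshot('wrist')[:,:,::-1];cv2.imwrite(f'pics/{name}.png',im);np.save(f'pics/{name}.npy',T);return T,im
def ik_delta(P,Rm,T=None):
    """shift/rotvec from current tool pose to target, tool axes"""
    T=toolT() if T is None else T
    return np.round(T[:3,:3].T@(np.array(P)-T[:3,3]),4),np.round(R.from_matrix(T[:3,:3].T@Rm).as_rotvec(),4)
E
python3 - <<'E'
from h import *
t=cam('top');s=cam('scene')
for n,uv,z in(('pulley',(208,197),.044),('collar',(175,208),.04),('jar',(184,239),.06),('block',(220,234),.042)):print(n,onz(t,uv,z).round(3))
print('tray',[onz(t,u,.014).round(3).tolist() for u in((157,194),(223,181),(238,243),(170,262))])
print('foot',[onz(t,u,.012).round(3).tolist() for u in((297,179),(327,181),(324,227),(293,224))])
print('tip scene',[onz(s,(236,189),z).round(3).tolist() for z in(.169,)])
E
```

```text
pulley [0.632 0.186 0.044]
collar [0.599 0.29  0.04 ]
jar [0.497 0.256 0.06 ]
block [0.514 0.148 0.042]
tray [[0.652, 0.354, 0.014], [0.692, 0.142, 0.014], [0.488, 0.094, 0.014], [0.432, 0.307, 0.014]]
foot [[0.695, -0.099, 0.012], [0.687, -0.196, 0.012], [0.535, -0.18, 0.012], [0.547, -0.082, 0.012]]
tip scene [[0.58, -0.129, 0.169]]
```

```bash
python3 - <<'E'
from h import *
print(ik_delta([.61,.24,.25],R.from_euler('xyz',[180,0,-34],degrees=True).as_matrix()))
E
```

```text
(array([ 0.4493,  0.1972, -0.0239]), array([ 0.0015, -0.0002,  0.1525]))
```

Call:
{"name": "carry_out", "arguments": {"rows": [[0.056, 0.025, -0.003, 0, 0, 0.02], [0.112, 0.049, -0.006, 0, 0, 0.04], [0.168, 0.074, -0.009, 0, 0, 0.06], [0.225, 0.098, -0.012, 0, 0, 0.08], [0.281, 0.123, -0.015, 0, 0, 0.1], [0.337, 0.148, -0.018, 0, 0, 0.12], [0.393, 0.172, -0.021, 0, 0, 0.14], [0.449, 0.197, -0.024, 0, 0, 0.152]]}}

```text
clock: 1.1
tool_pos: [0.611, 0.2391, 0.2504]
orientation: [180.0, 0.0, -34.0]
force: [-0.1, 1.0, -0.6]
opening: 0.0875
gripper_force: 0.0
```

Call:
{"name": "carry_out", "arguments": {"rows": [[0, 0, 0, 0, 0, 0], [0, 0, 0, 0, 0, 0]]}}

```text
clock: 1.35
tool_pos: [0.6099, 0.2402, 0.2499]
orientation: [179.9, 0.0, -34.0]
force: [-0.2, -0.4, -0.7]
opening: 0.0876
gripper_force: 0.0
```

```bash
python3 - <<'E'
from h import *
T,im=shoot('w1');o=telemetry.get_obs();print(o['tool_pos'],o['orientation'],o['force'],o['qvel'])
E
```

```text
[0.60959496 0.24095539 0.25012647] [ 1.79966475e+02  2.78732718e-02 -3.39619163e+01] [-0.02271897  0.11450234  0.81576569] [ 1.17708025 -0.37059705 -0.100144    0.02929633  0.07556972  0.00482288]
```

View pics/w1.png

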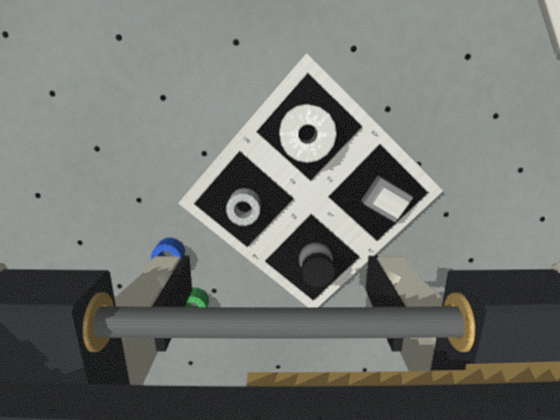

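The wrist view shows the pulley centre near (308,133), the grey collar near (244,208), the block near (387,198) and the jar near (317,263). Blue and green rings sit off the tray. I'll fit the outlines next.

```bash
cat >> h.py <<'E'
def cyl(c,xy,r,z0,z1):
    a=np.linspace(0,2*np.pi,90,endpoint=False);C=np.c_[xy[0]+r*np.cos(a),xy[1]+r*np.sin(a)]
    P=np.r_[np.c_[C,np.full(90,z0)],np.c_[C,np.full(90,z1)]];return cv2.convexHull(proj(c,P).astype(np.float32))
def fitcyl(c,im,uv,win,thr,r,z0,z1):
    u,v=uv;g=cv2.cvtColor(im,cv2.COLOR_BGR2GRAY);m=np.zeros_like(g);m[v-win:v+win,u-win:u+win]=(g[v-win:v+win,u-win:u+win]>thr)
    k,l,st,_=cv2.connectedComponentsWithStats(m);j=1+np.argmax(st[1:,4]);cs,_=cv2.findContours((l==j).astype(np.uint8),0,2)
    h=cv2.convexHull(max(cs,key=cv2.contourArea));M=cv2.moments(h);q=np.array([M['m10'],M['m01']])/M['m00']
    def f(x):
        N=cv2.moments(cyl(c,x,r,z0,z1));return [N['m10']/N['m00']-q[0],N['m01']/N['m00']-q[1]]
    s=least_squares(f,onz(c,uv,z1)[:2],diff_step=1e-3);H=cyl(c,s.x,r,z0,z1)
    return s.x,M['m00'],cv2.contourArea(H),cv2.boundingRect(h),cv2.boundingRect(np.round(H).astype(np.int32))
E
python3 - <<'E'
from h import *
im=cv2.imread('pics/w1.png');c=cam('wrist',np.load('pics/w1.npy'))
for th in(70,90):
    print(fitcyl(c,im,(308,133),36,th,.028,.018,.044));print(fitcyl(c,im,(244,208),26,th,.018,.018,.040))
cv2.imwrite('pics/crop1.png',cv2.resize(im[90:240,210:350],None,fx=4,fy=4,interpolation=2))
E
```

```text
(array([0.63259709, 0.1905512 ]), 2655.0, 2485.1909708474996, (279, 104, 58, 59), (280, 104, 56, 58))
(array([0.60334003, 0.29362762]), 995.0, 973.4783400504384, (226, 188, 34, 38), (226, 189, 35, 37))
(array([0.63262022, 0.19060086]), 2609.5, 2485.073123607319, (279, 104, 58, 59), (280, 104, 56, 58))
(array([0.60308559, 0.29407721]), 950.5, 973.2149917557836, (226, 189, 34, 37), (225, 189, 35, 37))
```

View pics/crop1.png

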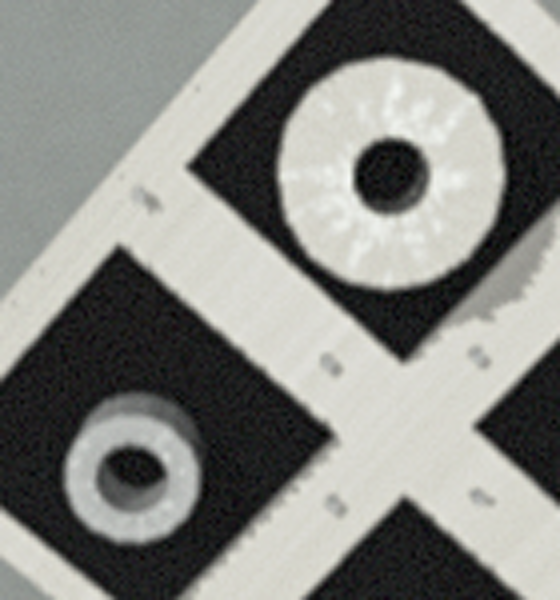

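```bash
python3 - <<'E'
from h import *
print(ik_delta([.60,-.13,.31],R.from_euler('xyz',[180,0,-6.5],degrees=True).as_matrix()))
E
```

```text
(array([ 0.1992,  0.3131, -0.0598]), array([ 0.0005,  0.0006, -0.4793]))
```

Call:
{"name": "carry_out", "arguments": {"rows": [[0.028, 0.044, -0.02, 0, 0, -0.07], [0.057, 0.09, -0.04, 0, 0, -0.14], [0.085, 0.134, -0.06, 0, 0, -0.21], [0.114, 0.18, -0.06, 0, 0, -0.28], [0.142, 0.224, -0.06, 0, 0, -0.35], [0.17, 0.27, -0.06, 0, 0, -0.42], [0.199, 0.313, -0.06, 0, 0, -0.479], [0.199, 0.313, -0.06, 0, 0, -0.479]]}}

```text
clock: 2.4
tool_pos: [0.5998, -0.1316, 0.3105]
orientation: [180.0, 0.0, -6.6]
force: [0.0, 0.1, -0.3]
opening: 0.0874
gripper_force: 0.0
```

Call:
{"name": "carry_out", "arguments": {"rows": [[0, 0, 0, 0, 0, 0], [0, 0, 0, 0, 0, 0]]}}

```text
clock: 2.65
tool_pos: [0.6003, -0.1285, 0.3107]
orientation: [-180.0, -0.0, -6.4]
force: [0.5, 0.9, -0.8]
opening: 0.0877
gripper_force: 0.0
```

```bash
python3 - <<'E'
from h import *
T,im=shoot('w2');print(T[:3,3],telemetry.get_obs()['qvel'].round(2) if hasattr(telemetry.get_obs()['qvel'],'round') else '')
a=np.array([-.4355,.0496,.8988]);y=np.array([-.113,-.9936,0]);x=np.cross(y,-a)
M=np.c_[x/np.linalg.norm(x),y,-a];M=R.from_matrix(M).as_matrix();print(ik_delta([.528,-.129,.283],M))
E
```

```text
[ 0.6003334  -0.12847511  0.31066301] [-0.31 -0.02  0.04  0.07  0.01  0.15]
(array([-0.0719,  0.0085,  0.0277]), array([-0.0005,  0.4535,  0.0014]))
```

View pics/w2.png

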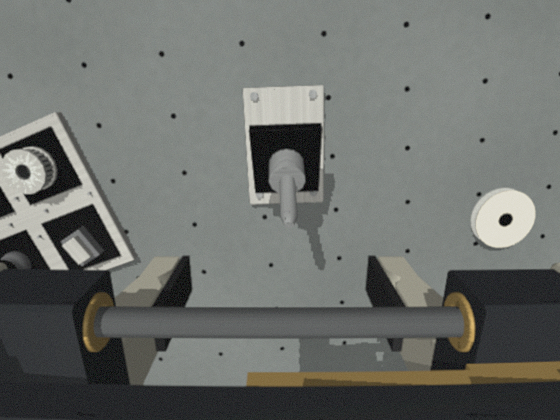

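The wrist view shows the spindle tip near (289,219), the shoulder near (286,165) and the foot at (244–324, 86–204). Next is the view along the spindle.

Call:
{"name": "carry_out", "arguments": {"rows": [[-0.018, 0.002, 0.007, 0, 0.11, 0], [-0.036, 0.004, 0.014, 0, 0.23, 0], [-0.054, 0.006, 0.021, 0, 0.34, 0], [-0.072, 0.008, 0.028, 0, 0.453, 0], [-0.072, 0.008, 0.028, 0, 0.453, 0], [-0.072, 0.008, 0.028, 0, 0.453, 0], [-0.072, 0.008, 0.028, 0, 0.453, 0]]}}

```text
clock: 3.58
tool_pos: [0.5294, -0.1292, 0.2838]
orientation: [-180.0, -26.0, -6.5]
force: [-0.5, 0.2, 0.8]
opening: 0.0879
gripper_force: 0.0
```

```bash
python3 - <<'E'
from h import *
T,im=shoot('w3');print(T[:3,3],telemetry.get_obs()['orientation'],telemetry.get_obs()['joint_pos'])
a=cv2.imread('pics/w2.png')[75:235,220:345]; b=im[40:300,170:400]
cv2.imwrite('pics/c23.png',np.hstack([cv2.resize(a,(440,563),interpolation=2),cv2.resize(b,(350,563),interpolation=2)]))
cv2.imwrite('pics/w3.png',im)
E
```

```text
[ 0.52943891 -0.12917702  0.28384213] [-179.97946257  -26.00004957   -6.51339236] [ 12.48814246  -9.7588237  -36.27053725  12.95048228 -39.44745298
  62.73388758]
```

View pics/c23.png

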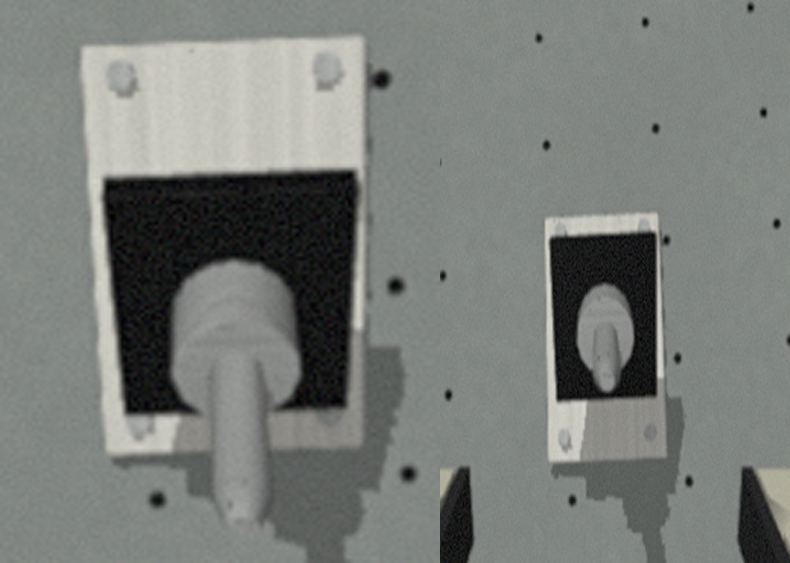

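```bash
python3 - <<'E'
from h import *
c2=cam('wrist',np.load('pics/w2.npy'));c3=cam('wrist',np.load('pics/w3.npy'))
o=[(c2,[(243.3,87.8),(323.4,85.5),(322.8,200.9),(250.1,203.7),(288.2,220.5)]),(c3,[(239,140.2),(312.6,138.4),(317.9,251.5),(241.6,252.9),(279.1,216.9)])]
s=np.sin(np.radians(26));k=np.cos(np.radians(26))
def pts(p):
    q=np.array([[.075,.05,.012],[.075,-.05,.012],[-.075,-.05,.012],[-.075,.05,.012],[-.005-.063*s,0,.112+.063*k]])
    return R.from_euler('z',p[2]).apply(q)+[p[0],p[1],0]
def fit(obs,w=(1,1,1,1,2)):
    f=lambda p:np.concatenate([((proj(c,pts(p))-uv)*np.array(w)[:,None]).ravel() for c,uv in obs])
    r=least_squares(f,[.616,-.139,-.11]);return r.x,r.fun.reshape(-1,5,2)
for obs in(o,o[:1],o[1:]):
    x,f=fit(obs);print(x[:2],np.degrees(x[2]),'tip',pts(x)[4]);print(f.round(1).tolist())
print('tri tip',tri([(c,u[4]) for c,u in o]).x)
E
```

```text
[ 0.61044069 -0.13652715] -4.679290726161637 tip [ 0.57793203 -0.13386628  0.16862402]
[[[-0.6, 7.5], [0.5, 7.3], [0.2, 8.0], [-0.8, 7.3], [0.5, -3.2]], [[-0.5, 6.3], [1.5, 5.8], [1.6, 7.2], [-1.4, 8.3], [-0.6, -15.9]]]
[ 0.61282682 -0.13671344] -4.683172855763113 tip [ 0.58031833 -0.13405037  0.16862402]
[[[-0.8, 5.5], [0.5, 5.3], [0.2, 6.3], [-0.9, 5.6], [0.3, -8.3]]]
[ 0.60837038 -0.13635297] -4.675389785009522 tip [ 0.57586153 -0.13369432  0.16862402]
[[[-0.5, 7.8], [1.6, 7.3], [1.6, 8.8], [-1.3, 9.9], [-0.4, -11.0]]]
tri tip [ 0.57253221 -0.13344091  0.15779372]
```

```bash
cat > sp.py <<'E'
from h import *
c2=cam('wrist',np.load('pics/w2.npy'));c3=cam('wrist',np.load('pics/w3.npy'))
o=[(c2,[(243.3,87.8),(323.4,85.5),(322.8,200.9),(250.1,203.7),(288.2,220.5)]),(c3,[(239,140.2),(312.6,138.4),(317.9,251.5),(241.6,252.9),(279.1,216.9)]),
(cam('top'),[(297,179),(327,181),(324,227),(293,224),(0,0)]),(cam('scene'),[(232,271),(202,258),(232,222),(261,236),(235.5,189)])]
s=np.sin(np.radians(26));k=np.cos(np.radians(26))
def pts(p):
    d=p[3];q=np.array([[.075+d,.05,.012],[.075+d,-.05,.012],[-.075+d,-.05,.012],[-.075+d,.05,.012],[-.005-.063*s,0,.112+.063*k],[-.005,0,.112]])
    return R.from_euler('z',p[2]).apply(q)+[p[0],p[1],0]
def fit(obs,w=(1,1,1,1,2)):
    f=lambda p:np.concatenate([((proj(c,pts(p)[:5])-uv)*np.array(w)[:,None]*(np.array(uv)[:,:1]>0)).ravel() for c,uv in obs])
    r=least_squares(f,[.616,-.139,-.11,0]);return r.x,r.fun.reshape(-1,5,2)
E
python3 - <<'E'
from sp import *
for obs in(o[:2],o[:1],o[1:2],o):
    x,f=fit(obs);print(x,np.degrees(x[2]),'tip',pts(x)[4]);print(f.round(1).tolist())
# overlay of predicted spindle cylinder outlines
x,_=fit(o[:2]);P=pts(x);a=(P[4]-P[5])/.063
e1=np.cross(a,[0,0,1]);e1/=np.linalg.norm(e1);e2=np.cross(a,e1);t=np.linspace(0,2*np.pi,60)
out=[]
for n,c,(r0,r1,c0,c1) in(('w2',c2,(75,235,220,345)),('w3',c3,(110,270,217,342))):
    im=cv2.imread(f'pics/{n}.png')[r0:r1,c0:c1];im=cv2.resize(im,None,fx=3.2,fy=3.2,interpolation=2)
    for z,r in((0,.019),(.053,.008),(.063,.004),(-.03,.019)):
        q=P[5]+a*z+r*(np.outer(np.cos(t),e1)+np.outer(np.sin(t),e2));u=(proj(c,q)-[c0,r0]+.5)*3.2
        cv2.polylines(im,[u.astype(np.int32)],True,(0,0,255))
    out.append(im)
cv2.imwrite('pics/ov.png',np.hstack(out))
E
```

```text
[ 0.60598929 -0.1361668  -0.08186725  0.01379066] -4.690647794232109 tip [ 0.57348116 -0.13349949  0.16862402]
[[[-1.1, -0.4], [0.5, -0.6], [0.3, 1.4], [-1.2, 0.7], [0.7, 6.1]], [[-0.6, -0.5], [1.2, -1.0], [1.2, -0.2], [-1.5, 0.8], [-0.2, -5.4]]]
[ 0.60890653 -0.13640242 -0.08213908  0.01107412] -4.706222670306167 tip [ 0.57639912 -0.13372627  0.16862402]
[[[-1.1, -0.6], [0.5, -0.8], [0.3, 1.3], [-1.2, 0.5], [0.5, -0.0]]]
[ 0.60373322 -0.13597085 -0.08147671  0.01582988] -4.668271440265406 tip [ 0.57122404 -0.13331623  0.16862402]
[[[-0.6, -0.3], [1.1, -0.8], [1.2, -0.1], [-1.5, 1.0], [-0.1, 0.0]]]
[ 0.60621762 -0.13607226 -0.08739003  0.01356427] -5.007079647905474 tip [ 0.57372471 -0.13322545  0.16862402]
[[[-0.8, -0.6], [0.8, -0.4], [-0.1, 1.6], [-1.6, 0.5], [0.0, 5.7]], [[-0.3, -0.7], [1.5, -0.8], [0.9, 0.0], [-1.9, 0.6], [-1.0, -5.9]], [[-1.4, -1.1], [-0.7, -1.0], [0.0, -1.6], [-0.3, -0.8], [0.0, 0.0]], [[1.7, 1.4], [-4.1, 0.2], [-4.0, -4.6], [1.0, -6.4], [-0.2, -4.1]]]
```

View pics/ov.png

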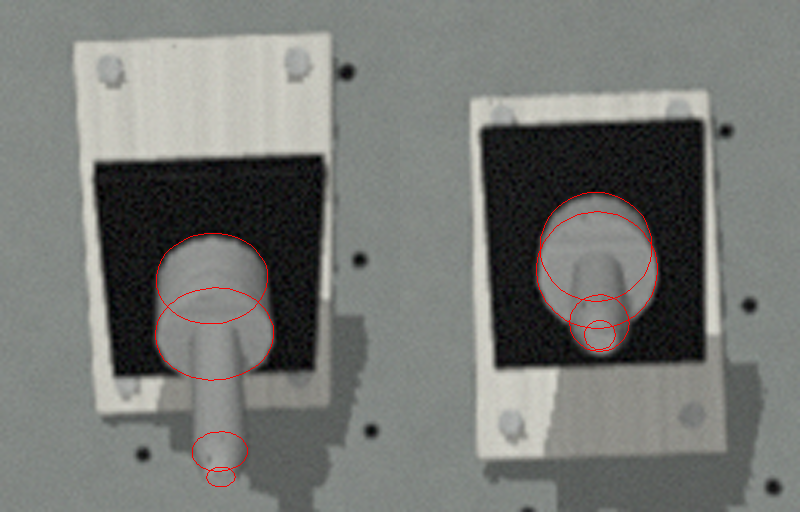

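```bash
python3 - <<'E'
from h import *
print(ik_delta([.632,.189,.13],R.from_euler('xyz',[180,0,-34],degrees=True).as_matrix()))
E
```

```text
(array([-0.008 , -0.3279,  0.1669]), array([-0.1092, -0.4449,  0.4715]))
```

Call:
{"name": "carry_out", "arguments": {"rows": [[0, -0.047, 0.0, -0.015, -0.063, 0.067], [0, -0.094, 0.02, -0.031, -0.127, 0.135], [-0.002, -0.14, 0.05, -0.047, -0.19, 0.2], [-0.004, -0.187, 0.08, -0.062, -0.254, 0.27], [-0.006, -0.234, 0.11, -0.078, -0.318, 0.337], [-0.007, -0.281, 0.14, -0.094, -0.381, 0.404], [-0.008, -0.328, 0.167, -0.109, -0.445, 0.4715], [-0.008, -0.328, 0.167, -0.109, -0.445, 0.4715]]}}

```text
clock: 4.62
tool_pos: [0.6317, 0.1911, 0.1235]
orientation: [179.6, 0.3, -34.0]
force: [-1.3, -0.1, -0.7]
opening: 0.0878
gripper_force: 0.0
```

Call:
{"name": "carry_out", "arguments": {"rows": [[0, 0, 0, 0, 0, 0], [0, 0, 0, 0, 0, 0]]}}

```text
clock: 4.88
tool_pos: [0.6307, 0.1881, 0.1298]
orientation: [-180.0, -0.0, -34.0]
force: [-0.3, -0.2, 0.4]
opening: 0.0876
gripper_force: 0.0
```

```bash
python3 - <<'E'
from h import *
T,im=shoot('w4');c=cam('wrist',T);print(T[:3,3],telemetry.get_obs()['orientation'])
u=proj(c,[.632,.19,.044])[0];print(u)
for w in(55,62,70):print(fitcyl(c,im,tuple(int(t) for t in u),w,90,.028,.018,.044))
cv2.imwrite('pics/w4.png',im)
print(ik_delta([.632,.189,.0215],R.from_euler('xyz',[180,0,-34],degrees=True).as_matrix()))
E
```

```text
[0.63067345 0.18807951 0.12982848] [-1.79934042e+02 -1.53418652e-02 -3.40293221e+01]
[276.51419678 216.21631062]
(array([0.62237592, 0.19720096]), 8859.0, 4764.027305319905, (221, 170, 110, 101), (238, 186, 77, 81))
(array([0.6208506, 0.1978124]), 10383.5, 4751.256264845375, (214, 170, 124, 108), (238, 188, 77, 81))
(array([0.63123103, 0.19665487]), 15016.0, 4825.772826306871, (206, 146, 140, 140), (231, 177, 78, 81))
(array([ 0.0006, -0.0014,  0.1087]), array([-0.0012, -0.0003, -0.0005]))
```

```bash
python3 - <<'E'
from h import *
T=np.load('pics/w4.npy');im=cv2.imread('pics/w4.png');c=cam('wrist',T)
g=cv2.GaussianBlur(cv2.cvtColor(im,cv2.COLOR_BGR2GRAY),(5,5),0)
print(cv2.HoughCircles(g[140:300,200:360],cv2.HOUGH_GRADIENT,1,20,param1=120,param2=15,minRadius=36,maxRadius=44))
for dx in(0,):
    for r in(47,50):
        u=np.array([276,216]); 
        for _ in range(3):
            m=np.zeros_like(g);cv2.circle(m,tuple(int(x) for x in u),r,255,-1);i2=cv2.bitwise_and(im,im,mask=m)
            F=fitcyl(c,i2,tuple(int(x) for x in u),60,90,.028,.018,.044);u=proj(c,[*F[0],.042])[0]
        print(u,F)
E
```

```text
[[[75.5 71.5 40.1]]]
[269.006513  225.5136365] (array([0.62851676, 0.19907659]), 6308.0, 4797.33954560454, (223, 175, 93, 95), (231, 181, 77, 81))
[271.07856949 230.92883512] (array([0.62411682, 0.2002293 ]), 7535.0, 4762.824285587762, (221, 176, 100, 101), (233, 186, 77, 81))
```

Call:
{"name": "carry_out", "arguments": {"rows": [[0.001, -0.001, 0.03, 0, 0, 0], [0.002, -0.001, 0.06, 0, 0, 0], [0.002, -0.001, 0.085, 0, 0, 0], [0.002, -0.001, 0.1, 0, 0, 0], [0.002, -0.001, 0.108, 0, 0, 0], [0.002, -0.001, 0.108, 0, 0, 0], [0.002, -0.001, 0.108, 0, 0, 0]]}}

```text
clock: 5.8
tool_pos: [0.6332, 0.1886, 0.022]
orientation: [-179.9, -0.0, -34.0]
force: [-0.1, -0.2, -0.2]
opening: 0.0877
gripper_force: 0.0
```

Call:
{"name": "carry_out", "arguments": {"rows": [[0, 0, 0, 0, 0, 0], [0, 0, 0, 0, 0, 0], [0, 0, 0, 0, 0, 0], [0, 0, 0, 0, 0, 0], [0, 0, 0, 0, 0, 0], [0, 0, 0, 0, 0, 0], [0, 0, 0, 0, 0, 0], [0, 0, 0, 0, 0, 0]], "grip": -1}}

```text
clock: 6.8
tool_pos: [0.6327, 0.1883, 0.021]
orientation: [180.0, 0.0, -34.0]
force: [-0.5, -0.2, 1.5]
opening: 0.055
gripper_force: 30.0
```

Call:
{"name": "carry_out", "arguments": {"rows": [[0, 0, -0.015, 0, 0, 0], [0, 0, -0.05, 0, 0, 0], [0, 0, -0.1, 0, 0, 0], [0, 0, -0.15, 0, 0, 0], [0, 0, -0.2, 0, 0, 0], [0, 0, -0.25, 0, 0, 0], [0, 0, -0.25, 0, 0, 0], [0, 0, -0.25, 0, 0, 0]]}}

```text
clock: 7.8
tool_pos: [0.6322, 0.1881, 0.2709]
orientation: [180.0, 0.1, -34.0]
force: [0.4, -0.5, -2.1]
opening: 0.055
gripper_force: 30.0
```

```bash
python3 - <<'E'
from h import *
from sp import *
T,im=shoot('w5');c=cam('wrist',T);o1=telemetry.get_obs();print(T[:3,3],o1['opening'],o1['gripper_force'],o1['force'])
h=np.array(T[:3,:3]@[0,0,.022-.0445+.0+0]+T[:3,3])
print('pred rim', proj(c,(T@np.array([0,0,-.0225,1]))[:3]))
g=im[150:420,150:410].copy();cv2.imwrite('pics/c5.png',cv2.resize(g,None,fx=2.2,fy=2.2))
x,_=fit(o[:2]);P=pts(x);a=(P[4]-P[5])/.063;y=np.array([-np.sin(-x[2])*-1,-np.cos(x[2]),0]);print(a,P[5])
E
```

```text
[0.63216666 0.18812937 0.27093673] 0.054924424583777776 29.999774736352265 [-0.08002236  0.28193897 -1.94483562]
pred rim [[280.2081026  297.03806155]]
[-0.43692168  0.03561891  0.89879405] [ 0.60080562 -0.13585965  0.112     ]
```

View pics/c5.png

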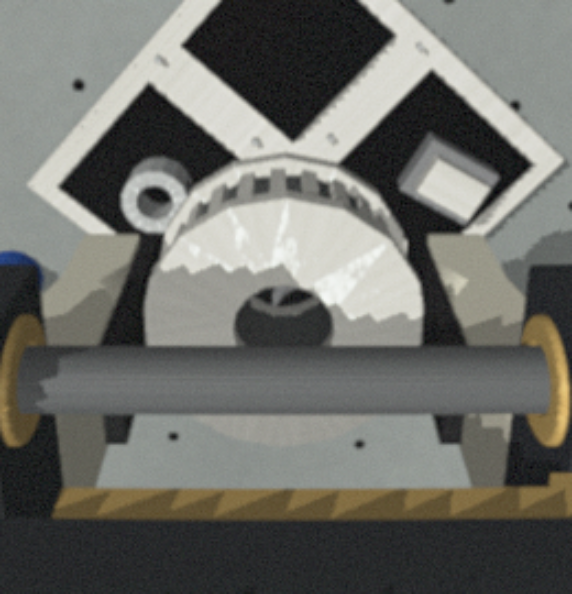

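The picture shows the pulley in hand. Its top flange spans cols 216–342 and rows 239–352, which is very near centred on the tool.

```bash
cat >> sp.py <<'E'
def target(seat,a,d,tx=0,yaw=None):
    """tool pose: tool z=-a, tool y level, TCP at seat+a*d - tool_x*tx"""
    y=np.cross(a,[0,0,1]);y/=np.linalg.norm(y)
    if y[1]>0:y=-y
    M=np.c_[np.cross(y,-a),y,-a];return seat+a*d-M[:,0]*tx,M
E
python3 - <<'E'
from sp import *
T=np.load('pics/w5.npy');c=cam('wrist',T);t=np.linspace(0,2*np.pi,180)
def b(p):
    q=np.c_[p[0]+.028*np.cos(t),p[1]+.028*np.sin(t),np.full(180,p[2]),np.ones(180)]@T.T
    u=proj(c,q[:,:3]);return np.r_[u.min(0),u.max(0)]
r=least_squares(lambda p:b(p)-[215.9,239.5,342.3,352.3],[0,0,-.023],diff_step=1e-2,x_scale=.01);print(r.x,r.fun)
x,_=fit(o[:2]);P=pts(x);a=(P[4]-P[5])/.063
p,M=target(P[5],a,.063+.06);print(p,ik_delta(p,M,T))
E
```

```text
[-0.00116251 -0.00048815 -0.02241811] [-0.70114485  0.7580002   0.70092744 -0.85931933]
[ 0.5470648  -0.13147761  0.22255167] (array([0.1084, 0.3125, 0.0484]), array([ 0.1163,  0.4452, -0.5036]))
```

```bash
cat > edge.py <<'E'
from sp import *
S=8
def outline(c,p,r0,c0,shape):
    P=pts([*p,0]);a=(P[4]-P[5])/.063;e1=np.cross(a,[0,0,1]);e1/=np.linalg.norm(e1);e2=np.cross(a,e1);t=np.linspace(0,2*np.pi,60)
    C=lambda z,r:proj(c,P[5]+a*z+r*(np.outer(np.cos(t),e1)+np.outer(np.sin(t),e2)))
    m=np.zeros((shape[0]*S,shape[1]*S),np.uint8)
    for A,B in((C(-.03,.019),C(0,.019)),(C(0,.008),C(.053,.008)),(C(.053,.008),C(.063,.004))):
        h=cv2.convexHull((np.r_[A,B]-[c0,r0]+.5).astype(np.float32)*S);cv2.fillConvexPoly(m,h.astype(np.int32),255)
    return cv2.resize(m,(shape[1],shape[0]),interpolation=cv2.INTER_AREA).astype(float)/255
def score(c,im,p,win):
    r0,r1,c0,c1=win;m=outline(c,p,r0,c0,(r1-r0,c1-c0));I=cv2.cvtColor(im,cv2.COLOR_BGR2GRAY)[r0:r1,c0:c1].astype(float)
    gx=lambda A:np.stack([cv2.Sobel(A,-1,1,0),cv2.Sobel(A,-1,0,1)]);s=gx(cv2.GaussianBlur(m,(0,0),1.0));G=gx(cv2.GaussianBlur(I,(0,0),1.0))
    n=np.hypot(*s)+1e-9;d=np.abs((s*G).sum(0));return np.minimum(d/n,120).ravel()@n.ravel()/n.sum()
V=[(c2,cv2.imread('pics/w2.png'),(110,240,235,335)),(c3,cv2.imread('pics/w3.png'),(140,240,235,325))]
E
python3 - <<'E'
from edge import *
from scipy.optimize import minimize
sc=viewer.snapshot('scene')[:,:,::-1];cv2.imwrite('pics/scene1.png',sc)
VS=V+[(cam('scene'),cv2.imread('pics/scene0.png'),(170,235,205,265))]
for vs in(V,V[:1],V[1:],VS[2:],VS):
    best=None
    for dx in(-.003,0,.003):
        r=minimize(lambda p:-sum(score(c,i,[p[0],p[1],p[2]*10],w) for c,i,w in vs),[.606+dx,-.136,-.0082],method='Nelder-Mead',options=dict(initial_simplex=np.array([.606+dx,-.136,-.0082])+np.array([[0,0,0],[.003,0,0],[0,.003,0],[0,0,.004]]),xatol=1e-4))
        if best is None or r.fun<best.fun:best=r
    print(best.x[:2].round(4),np.degrees(best.x[2]*10).round(1),best.fun.round(1),'tip',pts([best.x[0],best.x[1],best.x[2]*10,0])[4].round(4))
E
```

```text
[ 0.6047 -0.1362] -4.2 -188.6 tip [ 0.5722 -0.1338  0.1686]
[ 0.6044 -0.1364] -2.8 -77.7 tip [ 0.5718 -0.1348  0.1686]
[ 0.6048 -0.1363] -4.6 -111.0 tip [ 0.5723 -0.1337  0.1686]
[ 0.6061 -0.1362] -4.3 -64.9 tip [ 0.5736 -0.1338  0.1686]
[ 0.6047 -0.1363] -4.2 -252.9 tip [ 0.5722 -0.1339  0.1686]
```

```bash
cat >> sp.py <<'E'
PB=[.605,-.1363,np.radians(-4.5),0];SEAT=pts(PB)[5];AX=(pts(PB)[4]-SEAT)/.063
E
python3 - <<'E'
from sp import *
p,M=target(SEAT,AX,.063+.045,-.0005);print(SEAT,AX,p,ik_delta(p,M))
E
```

```text
[ 0.60001541 -0.1359077   0.112     ] [-0.43701979  0.0343942   0.89879405] [ 0.55326529 -0.13222839  0.20928894] (array([0.114 , 0.3092, 0.0608]), array([ 0.1189,  0.4463, -0.5059]))
```

Call:
{"name": "carry_out", "arguments": {"rows": [[0.019, 0.052, 0, 0.02, 0.074, -0.084], [0.038, 0.103, 0, 0.04, 0.149, -0.169], [0.057, 0.155, 0, 0.059, 0.223, -0.253], [0.076, 0.206, 0, 0.079, 0.298, -0.337], [0.095, 0.258, 0, 0.099, 0.372, -0.422], [0.114, 0.309, 0.0, 0.119, 0.446, -0.506], [0.114, 0.309, 0.03, 0.119, 0.446, -0.506], [0.114, 0.309, 0.06, 0.119, 0.446, -0.506]]}}

```text
clock: 8.9
tool_pos: [0.5532, -0.1328, 0.2097]
orientation: [-179.9, -26.1, -4.6]
force: [0.9, 0.0, -1.5]
opening: 0.0551
gripper_force: 30.0
```

Call:
{"name": "carry_out", "arguments": {"rows": [[0, 0, 0, 0, 0, 0], [0, 0, 0, 0, 0, 0], [0, 0, 0, 0, 0, 0]]}}

```text
clock: 9.28
tool_pos: [0.5553, -0.1312, 0.2123]
orientation: [-179.9, -26.2, -4.5]
force: [-0.2, 0.7, -2.0]
opening: 0.0552
gripper_force: 30.0
```

```bash
python3 - <<'E'
from sp import *
p,M=target(SEAT,AX,.063+.003,-.0005);print(ik_delta(p,M))
o1=telemetry.get_obs();print(o1['tool_pos'],o1['force'],o1['moment'],o1['opening'])
sc=viewer.snapshot('scene')[:,:,::-1];T,im=shoot('w6')
cv2.imwrite('pics/v6.png',np.hstack([cv2.resize(sc[120:270,170:310],(560,600),interpolation=2),cv2.resize(im[120:420,200:360],(240,450))[:450] if 0 else cv2.resize(im[60:420,208:352],(240,600))]))
E
```

```text
(array([-0.0032,  0.0012,  0.0438]), array([-0.0017, -0.0036,  0.0002]))
[ 0.55531064 -0.13124491  0.21228328] [-0.17726475  0.65308469 -1.99740547] [0.14490287 1.68722435 0.01875795] 0.05519130797996726
```

View pics/v6.png

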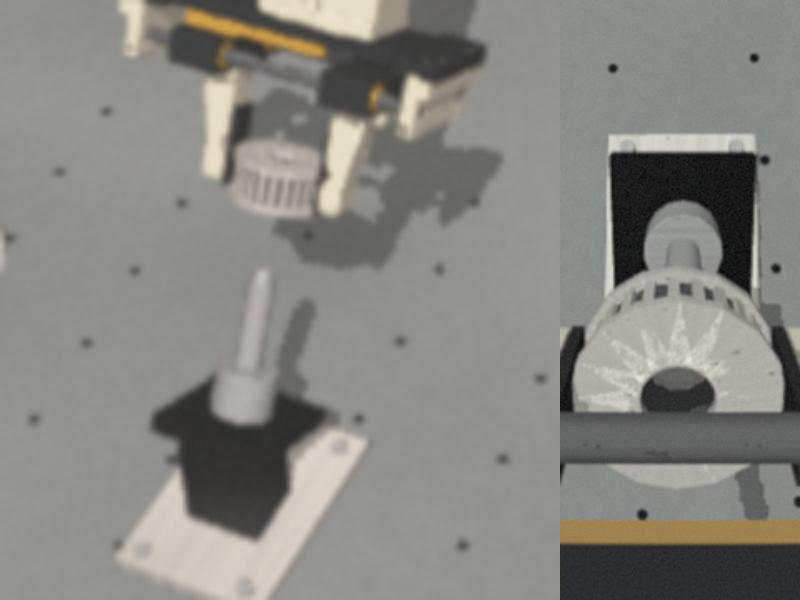

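Call:
{"name": "carry_out", "arguments": {"rows": [[0, 0, 0, 0, 0, 0], [0, 0, 0, 0, 0, 0]]}}

```text
clock: 9.62
tool_pos: [0.5545, -0.1315, 0.2112]
orientation: [-179.9, -26.1, -4.5]
force: [-0.0, -0.6, -1.8]
opening: 0.0549
gripper_force: 30.0
```

Call:
{"name": "carry_out", "arguments": {"rows": [[0, 0, 0, 0, 0, 0]]}}

```text
clock: 9.75
tool_pos: [0.5544, -0.1316, 0.2111]
orientation: [-179.9, -26.1, -4.5]
force: [0.3, 0.0, -1.0]
opening: 0.0549
gripper_force: 30.0
```

Call:
{"name": "carry_out", "arguments": {"rows": [[0, 0, 0, 0, 0, 0]]}}

```text
clock: 9.88
tool_pos: [0.5544, -0.1316, 0.211]
orientation: [-179.9, -26.1, -4.5]
force: [0.2, 0.5, -1.3]
opening: 0.055
gripper_force: 30.0
```

Call:
{"name": "carry_out", "arguments": {"rows": [[0, 0, 0, 0, 0, 0]]}}

```text
clock: 10.0
tool_pos: [0.5544, -0.1316, 0.211]
orientation: [-179.9, -26.1, -4.5]
force: [-0.0, -0.9, -1.8]
opening: 0.055
gripper_force: 30.0
```

```bash
python3 - <<'E'
from sp import *
for d in(.066,-.003):
    p,M=target(SEAT,AX,d,-.0005);print(ik_delta(p,M))
E
```

```text
(array([-0.0018,  0.0007,  0.043 ]), array([-0.0013, -0.0019, -0.0003]))
(array([-0.0019,  0.0008,  0.112 ]), array([-0.0013, -0.0019, -0.0003]))
```

Call:
{"name": "carry_out", "arguments": {"rows": [[-0.002, 0.001, 0.012, -0.001, -0.002, 0], [-0.002, 0.001, 0.024, -0.001, -0.002, 0], [-0.002, 0.001, 0.034, -0.001, -0.002, 0], [-0.002, 0.001, 0.04, -0.001, -0.002, 0], [-0.002, 0.001, 0.043, -0.001, -0.002, 0], [-0.002, 0.001, 0.045, -0.001, -0.002, 0], [-0.002, 0.001, 0.047, -0.001, -0.002, 0], [-0.002, 0.001, 0.049, -0.001, -0.002, 0]]}}

```text
clock: 11.0
tool_pos: [0.5742, -0.1341, 0.1663]
orientation: [-180.0, -26.0, -4.5]
force: [0.4, 0.7, -2.3]
opening: 0.055
gripper_force: 30.0
```

Call:
{"name": "carry_out", "arguments": {"rows": [[0, 0, 0.002, 0, 0, 0], [0, 0, 0.004, 0, 0, 0], [0, 0, 0.006, 0, 0, 0], [0, 0, 0.006, 0, 0, 0]]}}

```text
clock: 11.5
tool_pos: [0.5766, -0.1343, 0.1605]
orientation: [-180.0, -26.0, -4.5]
force: [0.2, -0.3, -1.3]
opening: 0.0547
gripper_force: 30.0
```

Call:
{"name": "carry_out", "arguments": {"rows": [[0, 0, 0.002, 0, 0, 0], [0, 0, 0.004, 0, 0, 0], [0, 0, 0.006, 0, 0, 0], [0, 0, 0.009, 0, 0, 0], [0, 0, 0.012, 0, 0, 0], [0, 0, 0.014, 0, 0, 0], [0, 0, 0.015, 0, 0, 0], [0, 0, 0.015, 0, 0, 0]]}}

```text
clock: 12.5
tool_pos: [0.5832, -0.1349, 0.1471]
orientation: [-180.0, -26.0, -4.5]
force: [-0.5, -0.4, -0.8]
opening: 0.0554
gripper_force: 30.0
```

Call:
{"name": "carry_out", "arguments": {"rows": [[0, 0, 0.003, 0, 0, 0], [0, 0, 0.006, 0, 0, 0], [0, 0, 0.009, 0, 0, 0], [0, 0, 0.012, 0, 0, 0], [0, 0, 0.015, 0, 0, 0], [0, 0, 0.018, 0, 0, 0], [0, 0, 0.02, 0, 0, 0], [0, 0, 0.02, 0, 0, 0]]}}

```text
clock: 13.5
tool_pos: [0.5918, -0.1356, 0.129]
orientation: [-180.0, -26.0, -4.5]
force: [-0.4, -0.7, -1.4]
opening: 0.0548
gripper_force: 30.0
```

```bash
python3 - <<'E'
from sp import *
p,M=target(SEAT,AX,.003,-.0005);print(ik_delta(p,M),telemetry.get_obs()['force'])
E
```

```text
(array([ 0.0004, -0.0003,  0.0158]), array([-0.0001,  0.0005, -0.0003])) [-0.43463582 -0.73362361 -1.38301711]
```

Smooth so far, with 16 mm left. I'll approach until there is contact.

Call:
{"name": "carry_out", "arguments": {"rows": [[0, 0, 0.003, 0, 0, 0], [0, 0, 0.006, 0, 0, 0], [0, 0, 0.009, 0, 0, 0], [0, 0, 0.011, 0, 0, 0], [0, 0, 0.012, 0, 0, 0], [0, 0, 0.013, 0, 0, 0], [0, 0, 0.013, 0, 0, 0]]}}

```text
clock: 14.38
tool_pos: [0.5976, -0.136, 0.1175]
orientation: [-180.0, -26.0, -4.5]
force: [0.1, 0.1, -0.7]
opening: 0.055
gripper_force: 30.0
```

Call:
{"name": "carry_out", "arguments": {"rows": [[0, 0, 0.0005, 0, 0, 0], [0, 0, 0.001, 0, 0, 0], [0, 0, 0.001, 0, 0, 0]]}}

```text
clock: 14.75
tool_pos: [0.5981, -0.136, 0.1167]
orientation: [-180.0, -26.0, -4.5]
force: [0.4, 0.2, -1.3]
opening: 0.055
gripper_force: 30.0
```

Call:
{"name": "carry_out", "arguments": {"rows": [[0, 0, 0.0005, 0, 0, 0], [0, 0, 0.001, 0, 0, 0], [0, 0, 0.001, 0, 0, 0]]}}

```text
clock: 15.12
tool_pos: [0.5984, -0.1361, 0.1157]
orientation: [-180.0, -26.0, -4.5]
force: [-0.3, 0.3, -0.8]
opening: 0.0549
gripper_force: 30.0
```

Call:
{"name": "carry_out", "arguments": {"rows": [[0, 0, 0.0005, 0, 0, 0], [0, 0, 0.001, 0, 0, 0], [0, 0, 0.001, 0, 0, 0]]}}

```text
clock: 15.5
tool_pos: [0.599, -0.1361, 0.1149]
orientation: [-180.0, -26.0, -4.5]
force: [0.1, 0.7, -0.8]
opening: 0.0549
gripper_force: 30.0
```

Call:
{"name": "carry_out", "arguments": {"rows": [[0, 0, 0.0005, 0, 0, 0], [0, 0, 0.0005, 0, 0, 0]]}}

```text
clock: 15.75
tool_pos: [0.5991, -0.1361, 0.1149]
orientation: [-180.0, -26.0, -4.5]
force: [-5.6, 2.2, 4.7]
opening: 0.055
gripper_force: 30.0
```

Call:
{"name": "carry_out", "arguments": {"rows": [[0, 0, 0.0005, 0, 0, 0], [0, 0, 0.0005, 0, 0, 0]]}}

```text
clock: 16.0
tool_pos: [0.5991, -0.1361, 0.1148]
orientation: [-180.0, -26.1, -4.5]
force: [-10.0, 3.8, 11.4]
opening: 0.055
gripper_force: 30.0
```

Call:
{"name": "carry_out", "arguments": {"rows": [[0, 0, -0.0005, 0, 0, 0], [0, 0, -0.0005, 0, 0, 0]]}}

```text
clock: 16.25
tool_pos: [0.5991, -0.1361, 0.1148]
orientation: [-180.0, -26.0, -4.5]
force: [-6.8, 1.7, 7.1]
opening: 0.055
gripper_force: 30.0
```

Call:
{"name": "carry_out", "arguments": {"rows": [[0, 0, 0, 0, 0, 0], [0, 0, 0, 0, 0, 0], [0, 0, 0, 0, 0, 0], [0, 0, 0, 0, 0, 0], [0, 0, 0, 0, 0, 0], [0, 0, 0, 0, 0, 0], [0, 0, 0, 0, 0, 0], [0, 0, 0, 0, 0, 0]], "grip": 1}}

```text
clock: 17.25
tool_pos: [0.5992, -0.1361, 0.1144]
orientation: [-180.0, -26.0, -4.5]
force: [-0.4, -0.0, -0.2]
opening: 0.0878
gripper_force: 0.0
```

Call:
{"name": "carry_out", "arguments": {"rows": [[0, 0, -0.01, 0, 0, 0], [0, 0, -0.025, 0, 0, 0], [0, 0, -0.045, 0, 0, 0], [0, 0, -0.07, 0, 0, 0], [0, 0, -0.11, 0, 0, 0], [0, 0, -0.15, 0, 0, 0], [0, 0, -0.17, 0, 0, 0], [0, 0, -0.17, 0, 0, 0]]}}

```text
clock: 18.25
tool_pos: [0.5253, -0.1301, 0.2693]
orientation: [-179.9, -26.2, -4.5]
force: [0.7, -0.5, -0.7]
opening: 0.0873
gripper_force: 0.0
```

Call:
{"name": "carry_out", "arguments": {"rows": [[0, 0, 0, 0, 0, 0], [0, 0, 0, 0, 0, 0], [0, 0, 0, 0, 0, 0]]}}

```text
clock: 18.62
tool_pos: [0.5248, -0.1304, 0.2662]
orientation: [180.0, -25.9, -4.5]
force: [-0.1, -0.1, 0.6]
opening: 0.0876
gripper_force: 0.0
```

```bash
python3 - <<'E'
from sp import *
T,im=shoot('w7');sc=viewer.snapshot('scene')[:,:,::-1]
cv2.imwrite('pics/v7.png',np.hstack([cv2.resize(sc[150:270,180:292],(560,600),interpolation=2),cv2.resize(im[120:300,220:340],(240,360))[:0] if 0 else cv2.resize(im[110:270,242:306],(240,600))]))
c=cam('wrist',T);print([proj(c,SEAT+AX*z).round(1) for z in(.026,.063)],T[:3,3])
# collar approach yaw -117
print(ik_delta([.6031,.2935,.14],R.from_euler('xyz',[180,0,-117],degrees=True).as_matrix()))
E
```

```text
[array([[279.2, 194. ]]), array([[279.3, 206.6]])] [ 0.52478892 -0.13036122  0.26619752]
(array([-0.0152, -0.4287,  0.1334]), array([-0.4432, -0.2961,  1.9246]))
```

View pics/v7.png

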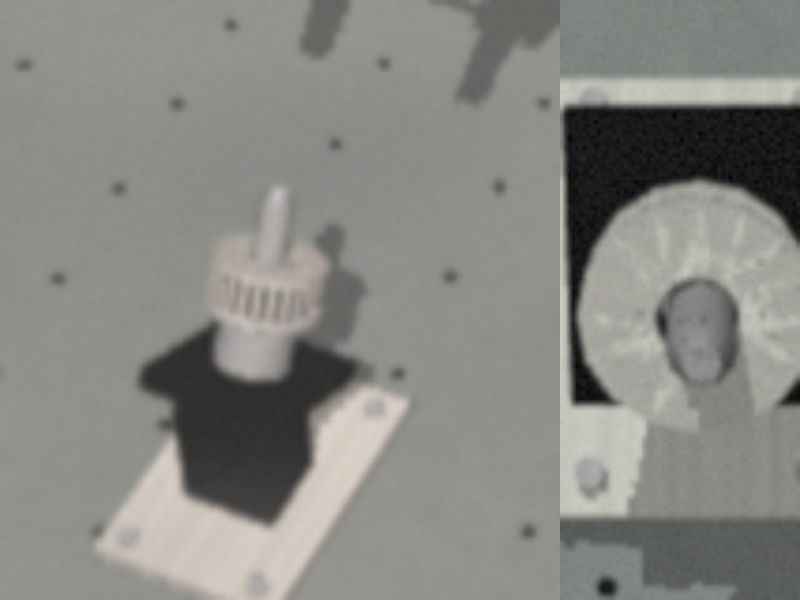

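The pulley sits home on the shoulder: the flange surrounds the spindle evenly in the wrist crop (centre about 700,315) and is flush on the shoulder in the scene. On to the collar.

```bash
python3 - <<'E'
from h import *
print(ik_delta([.603,.292,.13],R.from_euler('xyz',[180,0,-34],degrees=True).as_matrix()))
E
```

```text
(array([-0.0196, -0.4272,  0.1424]), array([-0.1165, -0.4425,  0.5056]))
```

Call:
{"name": "carry_out", "arguments": {"rows": [[-0.002, -0.054, 0.0, -0.015, -0.055, 0.063], [-0.005, -0.107, 0.02, -0.029, -0.11, 0.126], [-0.007, -0.16, 0.04, -0.044, -0.166, 0.19], [-0.01, -0.214, 0.06, -0.058, -0.221, 0.253], [-0.012, -0.267, 0.08, -0.073, -0.277, 0.316], [-0.015, -0.32, 0.1, -0.087, -0.332, 0.379], [-0.017, -0.374, 0.122, -0.102, -0.387, 0.442], [-0.02, -0.427, 0.142, -0.1165, -0.4425, 0.5056]]}}

```text
clock: 19.73
tool_pos: [0.6029, 0.2939, 0.1296]
orientation: [180.0, 0.1, -34.1]
force: [1.2, 1.0, 0.3]
opening: 0.088
gripper_force: 0.0
```

Call:
{"name": "carry_out", "arguments": {"rows": [[0, 0, 0, 0, 0, 0], [0, 0, 0, 0, 0, 0], [0, 0, 0, 0, 0, 0], [0, 0, 0, 0, 0, 0], [0, 0, 0, 0, 0, 0]]}}

```text
clock: 20.35
tool_pos: [0.6026, 0.2916, 0.1319]
orientation: [-179.9, -0.1, -34.0]
force: [-0.1, -0.7, -0.6]
opening: 0.0875
gripper_force: 0.0
```

```bash
python3 - <<'E'
from h import *
T,im=shoot('w8');c=cam('wrist',T);print(T[:3,3])
g=cv2.GaussianBlur(cv2.cvtColor(im,cv2.COLOR_BGR2GRAY),(5,5),0)
u=proj(c,[.603,.292,.040])[0];print(u);a,b=int(u[0])-55,int(u[1])-55
H=cv2.HoughCircles(g[b:b+110,a:a+110],cv2.HOUGH_GRADIENT,1,8,param1=120,param2=12,minRadius=20,maxRadius=30)
for h in H[0][:3]:
    q=onz(c,h[:2]+[a,b],.040);print(h,q)
    print(ik_delta([q[0],q[1],.0215],R.from_euler('xyz',[180,0,-34],degrees=True).as_matrix()))
E
```

```text
[0.60259125 0.29158272 0.13194541]
[279.12662468 213.5592735 ]
[54.5 53.5 25.2] [0.60459622 0.29148615 0.04      ]
(array([ 0.0016, -0.0008,  0.1103]), array([-0.0019, -0.0011, -0.0001]))
[52.5 45.5 20.7] [0.61056226 0.28924262 0.04      ]
(array([ 0.0078, -0.0022,  0.1103]), array([-0.0019, -0.0011, -0.0001]))
```

Call:
{"name": "carry_out", "arguments": {"rows": [[0.001, -0.001, 0.03, -0.001, 0, 0], [0.001, -0.001, 0.06, -0.002, -0.001, 0], [0.001, -0.001, 0.085, -0.002, -0.001, 0], [0.001, -0.001, 0.1, -0.002, -0.001, 0], [0.001, -0.001, 0.109, -0.002, -0.001, 0], [0.001, -0.001, 0.109, -0.002, -0.001, 0], [0.001, -0.001, 0.109, -0.002, -0.001, 0], [0.001, -0.001, 0.109, -0.002, -0.001, 0]]}}

```text
clock: 21.4
tool_pos: [0.6045, 0.2926, 0.0229]
orientation: [-180.0, -0.0, -34.0]
force: [-0.8, -0.6, 0.0]
opening: 0.0876
gripper_force: 0.0
```

Call:
{"name": "carry_out", "arguments": {"rows": [[0, 0, 0, 0, 0, 0], [0, 0, 0, 0, 0, 0], [0, 0, 0, 0, 0, 0], [0, 0, 0, 0, 0, 0], [0, 0, 0, 0, 0, 0], [0, 0, 0, 0, 0, 0], [0, 0, 0, 0, 0, 0], [0, 0, 0, 0, 0, 0]], "grip": -1}}

```text
clock: 22.4
tool_pos: [0.6041, 0.2922, 0.0219]
orientation: [179.9, 0.0, -34.0]
force: [0.5, 0.2, 0.4]
opening: 0.0357
gripper_force: 30.0
```

Call:
{"name": "carry_out", "arguments": {"rows": [[0, 0, 0, 0, 0, 0], [0, 0, 0, 0, 0, 0], [0, 0, 0, 0, 0, 0], [0, 0, 0, 0, 0, 0], [0, 0, 0, 0, 0, 0], [0, 0, 0, 0, 0, 0]]}}

```text
clock: 23.15
tool_pos: [0.6041, 0.2923, 0.022]
orientation: [179.9, 0.0, -34.0]
force: [-0.0, -0.5, -0.9]
opening: 0.0352
gripper_force: 30.0
```

Call:
{"name": "carry_out", "arguments": {"rows": [[0, 0, -0.01, 0, 0, 0], [0, 0, -0.04, 0, 0, 0], [0, 0, -0.09, 0, 0, 0], [0, 0, -0.14, 0, 0, 0], [0, 0, -0.19, 0, 0, 0], [0, 0, -0.23, 0, 0, 0], [0, 0, -0.25, 0, 0, 0], [0, 0, -0.25, 0, 0, 0]]}}

```text
clock: 24.15
tool_pos: [0.6049, 0.2929, 0.2746]
orientation: [-179.8, -0.1, -34.0]
force: [1.0, -0.1, -0.9]
opening: 0.0361
gripper_force: 30.0
```

Call:
{"name": "carry_out", "arguments": {"rows": [[0, 0, 0, 0, 0, 0], [0, 0, 0, 0, 0, 0], [0, 0, 0, 0, 0, 0], [0, 0, 0, 0, 0, 0]]}}

```text
clock: 24.65
tool_pos: [0.6042, 0.2924, 0.2714]
orientation: [179.9, 0.0, -34.0]
force: [-0.6, -0.6, -1.7]
opening: 0.0354
gripper_force: 30.0
```

```bash
python3 - <<'E'
from sp import *
T,im=shoot('w9');c=cam('wrist',T);o1=telemetry.get_obs();print(T[:3,3],o1['opening'],o1['force'])
# vertical grey profile through the collar axis column + predicted top-face near/far rim rows
f=lambda x,z:proj(c,(T@np.array([x,0,z,1]))[:3])[0].round(1)
print('far top rim',f(.018,-.018),'bore edges',f(.01,-.018),f(-.01,-.018),'bottom rim',f(.018,.004))
g=cv2.cvtColor(im,cv2.COLOR_BGR2GRAY);print(g[225:312,277:282].mean(1).astype(int).tolist())
p,M=target(SEAT,AX,.063+.045,0);print(ik_delta(p,M))
E
```

```text
[0.60421259 0.2924287  0.27141881] 0.03569237955045916 [ 0.13285936 -0.05087003 -1.60016801]
far top rim [280.3 255.1] bore edges [280.2 271.7] [280.1 310.7] bottom rim [280.1 235.9]
[222, 210, 192, 179, 167, 170, 168, 171, 172, 171, 171, 170, 168, 148, 127, 126, 125, 126, 125, 126, 127, 124, 125, 125, 128, 126, 126, 127, 128, 125, 126, 129, 159, 197, 214, 217, 218, 220, 218, 218, 216, 215, 215, 216, 218, 221, 221, 208, 183, 165, 166, 169, 168, 168, 168, 167, 168, 166, 166, 167, 167, 169, 166, 130, 99, 97, 99, 99, 99, 97, 98, 100, 98, 100, 98, 97, 98, 99, 99, 98, 100, 95, 79, 75, 77, 80, 85]
(array([0.1948, 0.3807, 0.0631]), array([ 0.1184,  0.4444, -0.5054]))
```

Call:
{"name": "carry_out", "arguments": {"rows": [[0.024, 0.048, 0, 0.015, 0.055, -0.063], [0.049, 0.095, 0, 0.03, 0.111, -0.126], [0.073, 0.143, 0, 0.044, 0.167, -0.19], [0.098, 0.19, 0, 0.059, 0.222, -0.253], [0.122, 0.238, 0, 0.074, 0.278, -0.316], [0.147, 0.285, 0, 0.089, 0.333, -0.379], [0.171, 0.333, 0, 0.103, 0.389, -0.442], [0.195, 0.381, 0, 0.1184, 0.4444, -0.5054]]}}

```text
clock: 25.7
tool_pos: [0.5522, -0.1339, 0.2728]
orientation: [180.0, -26.2, -4.3]
force: [0.9, -0.3, -2.3]
opening: 0.0354
gripper_force: 30.0
```

Call:
{"name": "carry_out", "arguments": {"rows": [[0, 0, 0, 0, 0, 0], [0, 0, 0, 0, 0, 0], [0, 0, 0, 0, 0, 0], [0, 0, 0, 0, 0, 0], [0, 0, 0, 0, 0, 0], [0, 0, 0, 0, 0, 0]]}}

```text
clock: 26.45
tool_pos: [0.5531, -0.132, 0.2723]
orientation: [-180.0, -26.0, -4.5]
force: [-0.7, 0.7, -0.9]
opening: 0.0355
gripper_force: 30.0
```

```bash
python3 - <<'E'
from sp import *
for d in(.075,.030):
    p,M=target(SEAT,AX,d,-.0005);print(ik_delta(p,M))
print(telemetry.get_obs()['opening'],telemetry.get_obs()['qvel'])
E
```

```text
(array([-0.0275,  0.0003,  0.0897]), array([-0.0007, -0.0002,  0.0004]))
(array([-0.0275,  0.0003,  0.1347]), array([-0.0007, -0.0002,  0.0004]))
0.03548873512006743 [-0.36309152 -0.1248505   0.01383688  0.01512363 -0.02741284  0.05771318]
```

Call:
{"name": "carry_out", "arguments": {"rows": [[-0.014, 0, 0.005, -0.001, 0, 0], [-0.0275, 0, 0.025, -0.001, 0, 0], [-0.0275, 0, 0.05, -0.001, 0, 0], [-0.0275, 0, 0.07, -0.001, 0, 0], [-0.0275, 0, 0.08, -0.001, 0, 0], [-0.0275, 0, 0.087, -0.001, 0, 0], [-0.0275, 0, 0.088, -0.001, 0, 0], [-0.0275, 0, 0.088, -0.001, 0, 0]]}}

```text
clock: 27.45
tool_pos: [0.567, -0.1335, 0.1818]
orientation: [180.0, -26.1, -4.5]
force: [-1.0, 0.0, -0.9]
opening: 0.0358
gripper_force: 30.0
```

Call:
{"name": "carry_out", "arguments": {"rows": [[0, 0, 0, 0, 0, 0], [0, 0, 0, 0, 0, 0], [0, 0, 0, 0, 0, 0]]}}

```text
clock: 27.82
tool_pos: [0.5669, -0.1334, 0.1815]
orientation: [180.0, -26.0, -4.5]
force: [-0.3, -0.1, -1.0]
opening: 0.0353
gripper_force: 30.0
```

```bash
python3 - <<'E'
from sp import *
for d in(.055,.030):
    p,M=target(SEAT,AX,d,-.0005);print(ik_delta(p,M))
E
```

```text
(array([-0.0001, -0.0002,  0.022 ]), array([ 0.0005, -0.0008, -0.0002]))
(array([-0.0002, -0.0002,  0.047 ]), array([ 0.0005, -0.0008, -0.0002]))
```

Call:
{"name": "carry_out", "arguments": {"rows": [[0, 0, 0.003, 0, 0, 0], [0, 0, 0.006, 0, 0, 0], [0, 0, 0.009, 0, 0, 0], [0, 0, 0.012, 0, 0, 0], [0, 0, 0.015, 0, 0, 0], [0, 0, 0.018, 0, 0, 0], [0, 0, 0.02, 0, 0, 0], [0, 0, 0.02, 0, 0, 0]]}}

```text
clock: 28.82
tool_pos: [0.5755, -0.1342, 0.1631]
orientation: [180.0, -26.0, -4.5]
force: [-0.6, -0.1, -2.0]
opening: 0.0358
gripper_force: 30.0
```

Call:
{"name": "carry_out", "arguments": {"rows": [[0, 0, 0.003, 0, 0, 0], [0, 0, 0.006, 0, 0, 0], [0, 0, 0.009, 0, 0, 0], [0, 0, 0.012, 0, 0, 0], [0, 0, 0.015, 0, 0, 0], [0, 0, 0.018, 0, 0, 0], [0, 0, 0.02, 0, 0, 0], [0, 0, 0.02, 0, 0, 0]]}}

```text
clock: 29.82
tool_pos: [0.5843, -0.1349, 0.1451]
orientation: [180.0, -26.0, -4.5]
force: [-0.4, -0.5, -1.0]
opening: 0.0353
gripper_force: 30.0
```

Call:
{"name": "carry_out", "arguments": {"rows": [[0, 0, 0.001, 0, 0, 0], [0, 0, 0.002, 0, 0, 0], [0, 0, 0.003, 0, 0, 0], [0, 0, 0.004, 0, 0, 0], [0, 0, 0.004, 0, 0, 0]]}}

```text
clock: 30.45
tool_pos: [0.586, -0.135, 0.1416]
orientation: [180.0, -26.0, -4.5]
force: [-0.6, -0.0, -1.3]
opening: 0.0358
gripper_force: 30.0
```

Call:
{"name": "carry_out", "arguments": {"rows": [[0, 0, 0.0005, 0, 0, 0], [0, 0, 0.001, 0, 0, 0], [0, 0, 0.001, 0, 0, 0]]}}

```text
clock: 30.82
tool_pos: [0.5865, -0.1351, 0.1408]
orientation: [180.0, -26.0, -4.5]
force: [0.0, 1.0, -0.5]
opening: 0.0351
gripper_force: 30.0
```

Call:
{"name": "carry_out", "arguments": {"rows": [[0, 0, 0.0005, 0, 0, 0], [0, 0, 0.001, 0, 0, 0], [0, 0, 0.001, 0, 0, 0]]}}

```text
clock: 31.2
tool_pos: [0.587, -0.1351, 0.1399]
orientation: [180.0, -26.0, -4.5]
force: [-0.2, -0.8, -1.7]
opening: 0.0355
gripper_force: 30.0
```

Call:
{"name": "carry_out", "arguments": {"rows": [[0, 0, 0.0005, 0, 0, 0], [0, 0, 0.0005, 0, 0, 0]]}}

```text
clock: 31.45
tool_pos: [0.5872, -0.1351, 0.1394]
orientation: [180.0, -26.0, -4.5]
force: [-0.6, -0.9, -1.3]
opening: 0.036
gripper_force: 30.0
```

Call:
{"name": "carry_out", "arguments": {"rows": [[0, 0, 0.0005, 0, 0, 0], [0, 0, 0.0005, 0, 0, 0]]}}

```text
clock: 31.7
tool_pos: [0.5874, -0.1351, 0.1392]
orientation: [180.0, -26.0, -4.5]
force: [-1.2, 0.9, 1.3]
opening: 0.0356
gripper_force: 30.0
```

Call:
{"name": "carry_out", "arguments": {"rows": [[0, 0, 0.0004, 0, 0, 0], [0, 0, 0.0004, 0, 0, 0]]}}

```text
clock: 31.95
tool_pos: [0.5874, -0.1351, 0.1392]
orientation: [180.0, -26.1, -4.5]
force: [-6.6, 3.4, 7.2]
opening: 0.0359
gripper_force: 30.0
```

Call:
{"name": "carry_out", "arguments": {"rows": [[0, 0, -0.0003, 0, 0, 0], [0, 0, -0.0003, 0, 0, 0]]}}

```text
clock: 32.2
tool_pos: [0.5875, -0.1351, 0.1392]
orientation: [180.0, -26.0, -4.5]
force: [-6.0, 2.3, 5.3]
opening: 0.0354
gripper_force: 30.0
```

Call:
{"name": "carry_out", "arguments": {"rows": [[0, 0, 0, 0, 0, 0], [0, 0, 0, 0, 0, 0], [0, 0, 0, 0, 0, 0], [0, 0, 0, 0, 0, 0], [0, 0, 0, 0, 0, 0], [0, 0, 0, 0, 0, 0], [0, 0, 0, 0, 0, 0], [0, 0, 0, 0, 0, 0]], "grip": 1}}

```text
clock: 33.2
tool_pos: [0.5875, -0.1351, 0.1389]
orientation: [180.0, -26.0, -4.5]
force: [0.1, -0.2, -1.1]
opening: 0.0875
gripper_force: 0.0
```

Call:
{"name": "carry_out", "arguments": {"rows": [[0, 0, 0, 0, 0, 0], [0, 0, 0, 0, 0, 0], [0, 0, 0, 0, 0, 0], [0, 0, 0, 0, 0, 0]]}}

```text
clock: 33.7
tool_pos: [0.5875, -0.1351, 0.1389]
orientation: [180.0, -26.0, -4.5]
force: [0.5, 0.2, -0.3]
opening: 0.0875
gripper_force: 0.0
```

Call:
{"name": "carry_out", "arguments": {"rows": [[0, 0, -0.01, 0, 0, 0], [0, 0, -0.025, 0, 0, 0], [0, 0, -0.045, 0, 0, 0], [0, 0, -0.07, 0, 0, 0], [0, 0, -0.1, 0, 0, 0], [0, 0, -0.13, 0, 0, 0], [0, 0, -0.14, 0, 0, 0], [0, 0, -0.14, 0, 0, 0]]}}

```text
clock: 34.7
tool_pos: [0.5263, -0.1301, 0.2651]
orientation: [-180.0, -26.1, -4.5]
force: [0.2, 0.3, -0.8]
opening: 0.0877
gripper_force: 0.0
```

Call:
{"name": "carry_out", "arguments": {"rows": [[0, 0, 0, 0, 0, 0], [0, 0, 0, 0, 0, 0], [0, 0, 0, 0, 0, 0]]}}

```text
clock: 35.08
tool_pos: [0.5262, -0.1303, 0.2639]
orientation: [180.0, -25.9, -4.5]
force: [0.0, 0.2, 0.4]
opening: 0.0877
gripper_force: 0.0
```

```bash
python3 - <<'E'
from sp import *
T,im=shoot('w10');c=cam('wrist',T);g=cv2.GaussianBlur(cv2.cvtColor(im,cv2.COLOR_BGR2GRAY),(3,3),0)
t=np.linspace(0,2*np.pi,120);e1=np.cross(AX,[0,0,1]);e1/=np.linalg.norm(e1);e2=np.cross(AX,e1)
gm=np.hypot(cv2.Sobel(g,cv2.CV_64F,1,0),cv2.Sobel(g,cv2.CV_64F,0,1))
def s(h,r,x,y,z=None):
    u=proj(c,SEAT+AX*h+np.outer(x+r*np.cos(t),e1)+np.outer(y+r*np.sin(t),e2))
    return cv2.remap(gm,u[:,0].astype(np.float32).reshape(1,-1),u[:,1].astype(np.float32).reshape(1,-1),1).mean()
for n,r,hs in(('collar top',.018,np.arange(.040,.060,.002)),('pulley top',.028,np.arange(.02,.034,.002))):
    print(n,[(round(h*1e3),)+max((round(s(h,r,x*1e-3,y*1e-3),0),x,y) for x in range(-3,4) for y in range(-3,4)) for h in hs])
E
```

```text
collar top [(40, np.float64(79.0), 1, -2), (42, np.float64(80.0), 1, -3), (44, np.float64(80.0), 1, -3), (46, np.float64(78.0), 1, -3), (48, np.float64(71.0), 1, -3), (50, np.float64(62.0), 1, -3), (52, np.float64(56.0), 1, -3), (54, np.float64(52.0), 1, -1), (56, np.float64(51.0), 1, -1), (58, np.float64(52.0), 0, -2)]
pulley top [(20, np.float64(198.0), 1, -3), (22, np.float64(197.0), 1, -3), (24, np.float64(195.0), 1, -3), (26, np.float64(192.0), 1, -3), (28, np.float64(191.0), 1, -3), (30, np.float64(191.0), 1, -3), (32, np.float64(193.0), 1, -3), (34, np.float64(190.0), 1, -3)]
```

```bash
python3 -c "
from plant import workorder;print(workorder.close_job())"
```

```text
the job is handed in; nothing more can be done
None
```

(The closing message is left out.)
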